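# Load the sanding jig with hole-saw plugs

## Task

Get the three round wooden plugs ready for sanding: with the fingertips push them along the table, one at a time, through the narrow mouth of the plywood jig, until all three stand in its slot and none sticks out of the mouth. Pick nothing up: the plugs stay upright and flat on the table all the way. Leave the other things where they are.

Things in the scene. Friction and masses are not known exactly. Their poses are not given: they have to be found in the camera images.
- jig: Floorless U-shaped plywood jig screwed to the table, 155 x 144 x 18 mm high. Its slot, 44 mm wide and 125 mm long, is open at one end, the mouth (45-degree lead-in: 57 mm wide, narrowing over the first 8 mm), and closed by a bar at the other. Origin: on the table, mid-mouth, in the plane of the front faces. x runs along the slot's middle line into the slot (outside: negative x), y across it, z up.
- plug_a: one of three alike loose wooden hole-saw plugs: a short upright cylinder, 34 mm across (radius 17), 28 mm high, about 19 g, standing flat on the table in front of the jig's mouth. Slides easily. Origin: centre of its underside, z up; its yaw means nothing.
- plug_b: one of three alike loose wooden hole-saw plugs: a short upright cylinder, 34 mm across (radius 17), 28 mm high, about 19 g, standing flat on the table in front of the jig's mouth. Slides easily. Origin: centre of its underside, z up; its yaw means nothing.
- plug_c: one of three alike loose wooden hole-saw plugs: a short upright cylinder, 34 mm across (radius 17), 28 mm high, about 19 g, standing flat on the table in front of the jig's mouth. Slides easily. Origin: centre of its underside, z up; its yaw means nothing.
- sanding_block: bystander: wooden sanding block 97 x 125 x 36 mm, loose, beside the mouth, to the far side as the robot sees it. Origin: centre of its underside.
- hole_saw: bystander: hole saw, 39 mm across, 64 mm high, standing upright, loose, beside the mouth, to the robot's side. Origin: centre of its underside.
- carpenter_pencil: bystander: carpenter's pencil about 160 mm long, 8 mm thick, lying loose on the table beyond the plugs as seen from the jig. Origin: centre of its underside.
- slot_offcut: bystander: flat wooden offcut 91 x 192 x 28 mm, lying loose on the robot's side of the jig. Origin: centre of its underside.
There are look-alikes about, which are no part of the job. There is more than one size of the jig; the one meant has the size given above. What is shaped like the plug_a but red is not meant.

How it is judged:
On the way, in this order (a step that is already met when the one before it is completed fails the run):
1. one plug, and only one, stands in the slot ((((x of plug_a in the frame of jig between 0.012 and 0.125 m and y of plug_a in the frame of jig between -0.02 and 0.02 m) and not (x of plug_b in the frame of jig between 0.012 and 0.125 m and y of plug_b in the frame of jig between -0.02 and 0.02 m) and not (x of plug_c in the frame of jig between 0.012 and 0.125 m and y of plug_c in the frame of jig between -0.02 and 0.02 m)) or (not (x of plug_a in the frame of jig between 0.012 and 0.125 m and y of plug_a in the frame of jig between -0.02 and 0.02 m) and (x of plug_b in the frame of jig between 0.012 and 0.125 m and y of plug_b in the frame of jig between -0.02 and 0.02 m) and not (x of plug_c in the frame of jig between 0.012 and 0.125 m and y of plug_c in the frame of jig between -0.02 and 0.02 m)) or (not (x of plug_a in the frame of jig between 0.012 and 0.125 m and y of plug_a in the frame of jig between -0.02 and 0.02 m) and not (x of plug_b in the frame of jig between 0.012 and 0.125 m and y of plug_b in the frame of jig between -0.02 and 0.02 m) and (x of plug_c in the frame of jig between 0.012 and 0.125 m and y of plug_c in the frame of jig between -0.02 and 0.02 m)))), for 0.2 s.
2. two plugs, and only two, stand in the slot ((((x of plug_a in the frame of jig between 0.012 and 0.125 m and y of plug_a in the frame of jig between -0.02 and 0.02 m) and (x of plug_b in the frame of jig between 0.012 and 0.125 m and y of plug_b in the frame of jig between -0.02 and 0.02 m) and not (x of plug_c in the frame of jig between 0.012 and 0.125 m and y of plug_c in the frame of jig between -0.02 and 0.02 m)) or ((x of plug_a in the frame of jig between 0.012 and 0.125 m and y of plug_a in the frame of jig between -0.02 and 0.02 m) and not (x of plug_b in the frame of jig between 0.012 and 0.125 m and y of plug_b in the frame of jig between -0.02 and 0.02 m) and (x of plug_c in the frame of jig between 0.012 and 0.125 m and y of plug_c in the frame of jig between -0.02 and 0.02 m)) or (not (x of plug_a in the frame of jig between 0.012 and 0.125 m and y of plug_a in the frame of jig between -0.02 and 0.02 m) and (x of plug_b in the frame of jig between 0.012 and 0.125 m and y of plug_b in the frame of jig between -0.02 and 0.02 m) and (x of plug_c in the frame of jig between 0.012 and 0.125 m and y of plug_c in the frame of jig between -0.02 and 0.02 m)))), for 0.2 s.
At the end, for the whole second after the job is handed in: All three plugs stand upright on the table and at rest in the jig's slot, each with its centre 12 to 125 mm beyond the front plane of the mouth (so it sticks out by at most 5 mm) and within 20 mm of the slot's middle line (x of plug_a in the frame of jig between 0.012 and 0.125 m and y of plug_a in the frame of jig between -0.02 and 0.02 m and height (world z) of each of plug_a, plug_b, plug_c below 0.006 m and angle between each of plug_a, plug_b, plug_c's own z axis and vertical below 0.15 rad and linear speed of each of plug_a, plug_b, plug_c below 0.02 m/s and x of plug_b in the frame of jig between 0.012 and 0.125 m and y of plug_b in the frame of jig between -0.02 and 0.02 m and x of plug_c in the frame of jig between 0.012 and 0.125 m and y of plug_c in the frame of jig between -0.02 and 0.02 m); the robot touches nothing.
It fails at once if a plug is lifted more than 10 mm off the table (height (world z) of any of plug_a, plug_b, plug_c above 0.01 m).
It fails at once if a plug is tipped over (angle between any of plug_a, plug_b, plug_c's own z axis and vertical above 0.6 rad).
It fails at once if another loose thing on the table is moved more than 20 mm (distance of any of sanding_block, hole_saw, carpenter_pencil, slot_offcut from where it was at the start of the episode above 0.02 m).
It also fails if it takes over 64 s, if anything falls off the work surface, if the arm or the gripper's body presses on something with over 40 N, if the wrist force passes 120 N, or if a joint passes its speed limit or range.

## Robot

A 6-joint arm with a two-finger parallel gripper is mounted at the origin on a cart in front of the work surface, level with it; the furniture and walls round the work are solid. World frame = base frame: x ahead of the robot, y to its left, z up, the work surface at z = 0. Lengths are in m, angles in rad, forces in N, time in s.
With the tool pointing down it reaches from about 0.375 to 0.975 m from the base axis. Payload 3.8 kg.
Tool frame: the origin (TCP) lies midway between the tips of the shut fingers; the grasp point (between the pads) lies 19 mm behind it; x points along the fingers, y is the direction in which the jaws open and shut, and the axes are right-handed (so a half turn about x gives the same grasp; the last joint's range is limited). The gripper opens to 88 mm and grips with 3 to 60 N. Pads are 18 mm wide; open, the fingers measure 123 mm over their backs; the gripper's body (75 mm by 187 mm) begins 45 mm behind the grasp point.
Start: joints at [-1.28, 0.264, 1.604, -0, 1.274, -0.037], TCP at [0.217, -0.639, 0.239] pointing down, gripper open.
Joint ranges: [-2.63, 2.63], [-0.94, 2.18], [0.31, 2.57], [-1.31, 4.45], [0, 2.66], [-2.55, 2.55]. Speed limits (rad/s): [2.57, 2.57, 3.14, 3.14, 3.14, 3.14].

## Interface

Orientations are given as a rotation vector (axis times angle).
In Python, from cell import manip, inverse_kinematics, cams, order gives the robot as it stands. Calls block until the motion is done:
- manip.move_pose(position, orientation): joint-space move of the TCP to a pose.
- manip.move_linear(position, rate=0.15, rot=None): straight line of the TCP; rot=None keeps the orientation; rate is the mean speed in m/s.
- manip.set_joints(angles): joint-space move.
- manip.set_gripper(opening, force=None): finger opening in m; force is the grip in N (None keeps the last); returns when the fingers have stopped.
- manip.dwell(seconds).
- inverse_kinematics(position, orientation): joint angles nearest the present ones, or None.
- manip.state(): the state.
- cams.capture(name): name is "side" or "top"; returns a dict with "image" (480x640x3 uint8, blue, green, red), "z_map" (480x640 float32, m along the optical axis (not along the pixel's ray), 0 where there is no reading), "intrinsics" (3x3 intrinsics, pixels), "k1" (the pictures are not rectified: a ray, as slopes to the right and down, at radius r is drawn at 1 + k1 r^2 times it, then the intrinsics apply), "position" and "orientation" of the camera in the world. Camera axes: x right, y down, z forward; pixel columns grow to the right and rows downward; lengths in m; the calibration is good to about 2 mm. A picture is of the moment at which its call begins.
A pose or a line that the arm cannot do raises manip.IKError and nothing moves.
- order.close_job(): hands the job in, once; it reports no verdict.
The state is a dict: "clock": time; "joint_pos": joint angles; "joint_velocities": joint speeds; "tau": joint torques, N m; "tool_pos": TCP position; "tcp_rot": TCP orientation; "contact_force": force on the tool from outside, world axes, zero at the start; "moment": the same for the moment, N m; "gripper_width": finger opening in m.
Only numpy, scipy, OpenCV 4.12 (cv2) and the standard library are available. Lean on these libraries where they do the work, as an engineer would, in place of code of your own. Each camera call takes 0.05 s, during which the arm holds its last target. There are 200 camera calls.

## Working session

There is one attempt and no reset: what is moved stays moved. The work goes in short steps, each a Python script; the robot and the scene stay as the last script left them, time stands still between calls to the robot, and variables do not carry over. Pictures are saved under pics/ and viewed, about 8 in all and at most 12, crops included, and the job is handed in when it is done.

```bash
ls; mkdir -p pics; python3 - <<'E'
from cell import manip,cams
import cv2,numpy as np,pickle
for n in("top","side"):
    c=cams.capture(n); cv2.imwrite(f"pics/{n}0.png",c["image"]); pickle.dump(c,open(f"pics/{n}0.pkl","wb"))
    print(n,c["intrinsics"].tolist(),c["k1"],c["position"],c["orientation"])
print(manip.state())
E
```

```text
pics
top [[464.3983833204011, 0.0, 323.83966857951475], [0.0, 464.3983833204011, 247.11686998970467], [0.0, 0.0, 1.0]] -0.10743047963392675 [0.46865565 0.02300132 1.27300367] [-2.15885968  2.20736219 -0.10044621]
side [[494.5005729891859, 0.0, 313.9376879203931], [0.0, 494.5005729891859, 234.69155286795615], [0.0, 0.0, 1.0]] -0.047515032172940334 [0.25411144 0.8188309  0.67149481] [-0.46679188  2.63110075 -1.33055949]
{'clock': 0.1, 'joint_pos': array([-1.27987015e+00,  2.64699420e-01,  1.60521092e+00, -5.22079965e-05,
        1.27369035e+00, -3.68988805e-02]), 'joint_velocities': array([ 0.00074567, -0.00141439, -0.00417753,  0.00076144, -0.00109738,
       -0.00231986]), 'tau': array([ 2.07507901e-04, -5.03617752e+01, -3.58071506e+01,  7.30426353e-02,
        2.32482370e-02, -5.06831543e-05]), 'tool_pos': array([ 0.21714226, -0.63845657,  0.23751226]), 'tcp_rot': array([ 2.04446701,  0.34027333, -2.04509679]), 'contact_force': array([0.41302856, 0.28753047, 0.3722926 ]), 'moment': array([ 0.00309659,  0.01957691, -0.00754391]), 'gripper_width': 0.08803613623476324}
```

View pics/top0.png

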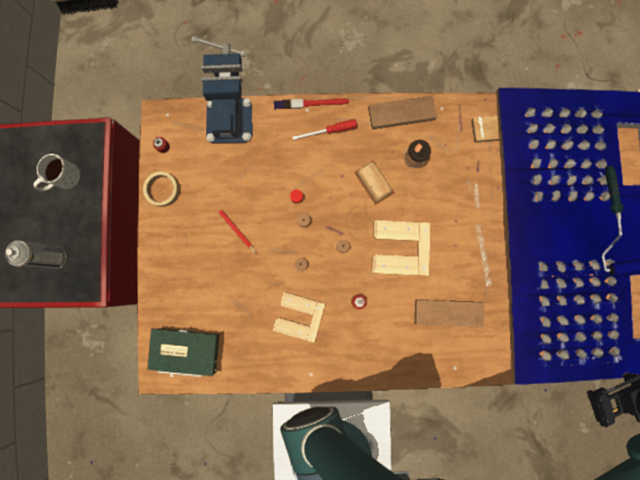

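View pics/side0.png

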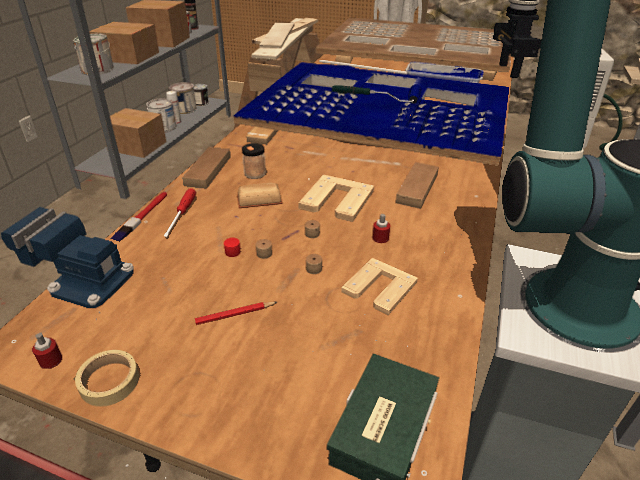

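The top view shows three brown plugs at about (304,221), (344,246) and (302,264). The red look-alike is at (297,196). The full-size jig spans about (373–431, 221–275) with its mouth facing left, and the smaller jig is near (300,317). Next I'll measure positions.

```bash
cat > h.py <<'E'
import numpy as np,cv2
from scipy.spatial.transform import Rotation as Ro
def dist(c): return np.array([c["k1"],0,0,0,0.])
def rays(c,uv):
    p=cv2.undistortPoints(np.array(uv,float).reshape(-1,1,2),c["intrinsics"],dist(c)).reshape(-1,2)
    return np.c_[p,np.ones(len(p))]@Ro.from_rotvec(c["orientation"]).as_matrix().T
def onplane(c,uv,z):
    d=rays(c,uv);o=c["position"];return (o+d*((z-o[2])/d[:,2])[:,None])[:,:2]
def proj(c,P):
    R=Ro.from_rotvec(c["orientation"]);return cv2.projectPoints(np.array(P,float).reshape(-1,1,3),R.inv().as_rotvec(),R.inv().apply(-c["position"]),c["intrinsics"],dist(c))[0].reshape(-1,2)
def rectify(c,z=0.028,x0=.30,y0=.20,w=.40,hh=.46,s=2000):
    """orthophoto of plane z: column=(y0-y)*s, row=(x0+w-x)*s"""
    W,H=int(hh*s),int(w*s);jj,ii=np.meshgrid(np.arange(W),np.arange(H))
    P=np.stack([x0+w-ii/s,y0-jj/s,np.full(ii.shape,z)],-1)
    m=proj(c,P).reshape(H,W,2).astype(np.float32)
    return cv2.remap(c["image"],m[...,0],m[...,1],cv2.INTER_CUBIC)
E
python3 - <<'E'
from h import *;import pickle
t=pickle.load(open("pics/top0.pkl","rb"));s=pickle.load(open("pics/side0.pkl","rb"))
a=cv2.resize(t["image"][170:290,270:450],None,fx=4.4,fy=4.4,interpolation=cv2.INTER_CUBIC);cv2.imwrite("pics/topz.png",a)
# height maps
for n,c in(("t",t),("s",s)):
    z=c["z_map"];v,u=np.mgrid[:480,:640];d=rays(c,np.stack([u,v],-1).reshape(-1,2));
    P=c["position"]+d*z.reshape(-1,1);P=P.reshape(480,640,3)
    for nm,(uu,vv) in {"t":{"p1":(304,221),"p2":(344,246),"p3":(302,264),"jig":(425,248),"jl":(390,230),"tab":(330,280),"saw":(360,301),"blk":(375,181)},"s":{"p":(264,246),"q":(313,230),"r":(314,262),"jig":(320,190),"tab":(280,290)}}[n].items():
        print(n,nm,np.median(P[vv-1:vv+2,uu-1:uu+2].reshape(-1,3),0).round(4))
    pickle.dump(P,open(f"pics/P{n}.pkl","wb"))
cv2.imwrite("pics/sidez.png",cv2.resize(s["image"][165:300,220:420],None,fx=4,fy=4,interpolation=cv2.INTER_CUBIC))
E
```

```text
t p1 [0.6442 0.0627 0.0277]
t p2 [ 0.574  -0.0435  0.0284]
t p3 [0.528  0.0704 0.0283]
t jig [ 0.5645 -0.2655  0.0187]
t jl [ 0.6158 -0.1706  0.0193]
t tab [ 4.839e-01 -4.500e-03  2.000e-04]
t saw [ 0.4268 -0.0797  0.0628]
t blk [ 0.7489 -0.1322  0.0366]
s p [0.6397 0.0727 0.0271]
s q [ 0.5641 -0.0253  0.0226]
s r [0.5207 0.0862 0.0279]
s jig [ 0.609  -0.1987  0.0182]
s tab [0.5658 0.1608 0.0009]
```

View pics/topz.png

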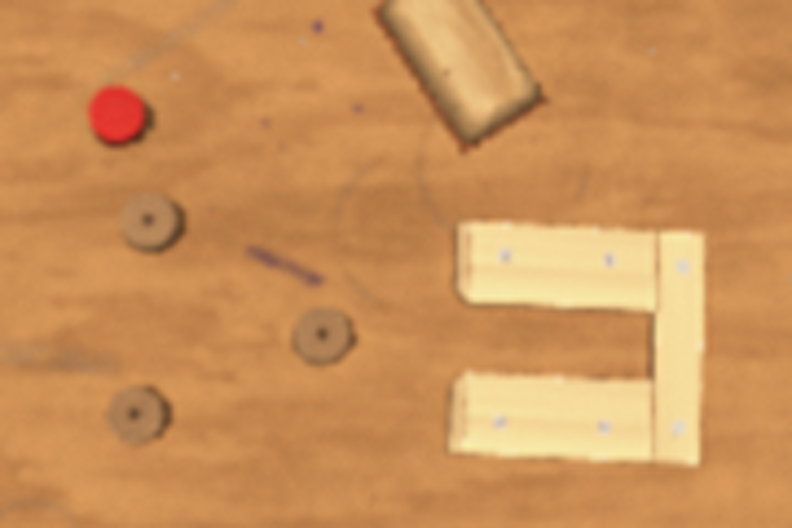

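View pics/sidez.png

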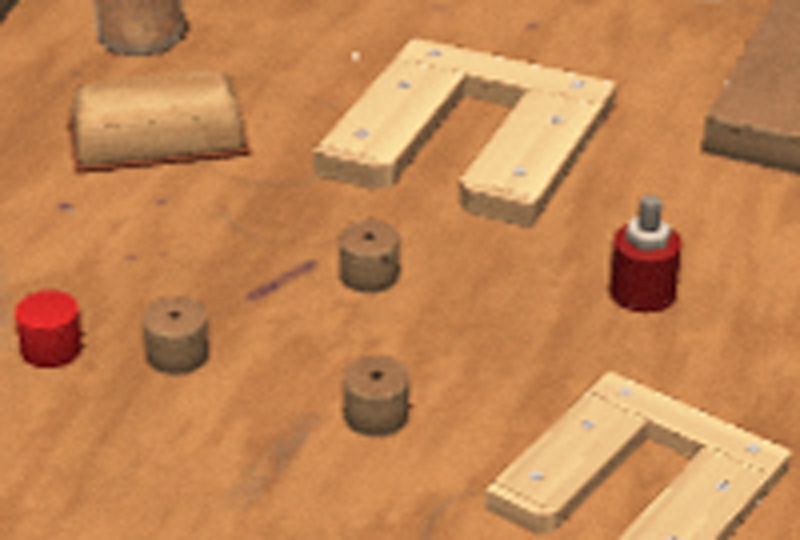

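The zoomed crops show all three plugs upright, each with a dark centre hole in its top face. The jig's mouth faces left in the top view, with its front face near column 455 of the crop. I'll triangulate the holes from both views and fit the jig outline.

```bash
cat >> h.py <<'E'
def hole(c,u,v,r=5):
    g=cv2.GaussianBlur(cv2.cvtColor(c["image"],6),(0,0),.8).astype(float)
    p=g[v-r:v+r+1,u-r:u+r+1];h=cv2.morphologyEx(p,cv2.MORPH_BLACKHAT,np.ones((5,5)))
    yy,xx=np.mgrid[-r:r+1,-r:r+1];h[(xx**2+yy**2)>r*r]=0;h[h<.5*h.max()]=0
    n,l=cv2.connectedComponents((h>0).astype(np.uint8));k=l[np.unravel_index(h.argmax(),h.shape)];h[l!=k]=0
    return u+(h*xx).sum()/h.sum(),v+(h*yy).sum()/h.sum()
E
python3 - <<'E'
from h import *;import pickle
t=pickle.load(open("pics/top0.pkl","rb"));s=pickle.load(open("pics/side0.pkl","rb"))
for a,b in(((303,219),(263,243)),((343,246),(312,224)),((300,264),(314,259))):
    A=hole(t,*a,4);B=hole(s,*b,4);d1=rays(t,[A])[0];d2=rays(s,[B])[0];o1,o2=t["position"],s["position"]
    k=np.linalg.lstsq(np.c_[d1,-d2],o2-o1,rcond=None)[0];p,q=o1+k[0]*d1,o2+k[1]*d2
    print(np.round(A,1),np.round(B,1),"tri",((p+q)/2).round(4),"gap",np.linalg.norm(p-q).round(4),"top@28",onplane(t,[A],.028)[0].round(4),"side",onplane(s,[B],.028)[0].round(4))
for n,c in (("top",t),("side",s)):
    hsv=cv2.cvtColor(c["image"],40);m=cv2.inRange(hsv,(15,40,190),(35,160,255))
    for k in sorted(cv2.findContours(m,0,1)[0],key=cv2.contourArea)[::-1][:4]:
        print(n,cv2.contourArea(k),cv2.boundingRect(k))
        if n=="top":
            P=onplane(c,k.reshape(-1,2),.018).astype(np.float32);r=cv2.minAreaRect(P*1000);print(np.round(r[0],1),np.round(r[1],1),r[2])
            hull=cv2.boxPoints(r);print(hull.round(1).tolist())
    if n=="top":cv2.imwrite("pics/m.png",m)
E
```

```text
[303.  219.5] [263.2 243.4] tri [0.6468 0.0646 0.0277] gap 0.0034 top@28 [0.6483 0.0652] side [0.6449 0.0646]
[342.9 245.3] [311.9 223.5] tri [ 0.5744 -0.0413  0.0274] gap 0.0032 top@28 [ 0.5759 -0.0408] side [ 0.5725 -0.0408]
[300.  263.5] [313.7 258.4] tri [0.5277 0.0751 0.0275] gap 0.0037 top@28 [0.5294 0.0756] side [0.5257 0.0752]
top 18498.0 (139, 183, 371, 171)
[495.7  13.5] [ 458.2 1015. ] 2.4239771366119385
[[245.3000030517578, 510.8999938964844], [288.29998779296875, -503.20001220703125], [746.0999755859375, -483.79998779296875], [703.2000122070312, 530.2999877929688]]
top 3060.0 (139, 168, 159, 48)
[736.9 300.5] [440.  132.8] 89.56511688232422
[[668.7999877929688, 81.0], [801.5999755859375, 80.0], [805.0, 520.0], [672.2000122070312, 521.0]]
top 2038.5 (292, 149, 98, 56)
[773.7 -38.1] [151.  260.3] 5.175961494445801
[[686.7000122070312, 84.69999694824219], [710.2000122070312, -174.60000610351562], [860.5999755859375, -160.89999389648438], [837.0999755859375, 98.30000305175781]]
top 1066.5 (138, 224, 100, 34)
[594.1 384.9] [ 73.2 277.9] 6.732335090637207
[[541.5, 518.7000122070312], [574.0, 242.6999969482422], [646.7000122070312, 251.1999969482422], [614.0999755859375, 527.2000122070312]]
side 2085.0 (75, 349, 61, 48)
side 1478.5 (342, 258, 76, 53)
side 1298.5 (298, 175, 76, 41)
side 654.5 (362, 397, 34, 45)
```

```bash
python3 - <<'E'
from h import *;import pickle
t=pickle.load(open("pics/top0.pkl","rb"));s=pickle.load(open("pics/side0.pkl","rb"))
hs=cv2.cvtColor(t["image"],40);print(hs[230,390],hs[250,425],hs[240,358],hs[280,400])
hs=cv2.cvtColor(s["image"],40);print(hs[180,345],hs[200,310],hs[200,345],hs[230,285])
for n,c,b in(("top",t,(365,212,75,72)),("side",s,(293,168,88,58))):
    hsv=cv2.cvtColor(c["image"],40);m=np.zeros((480,640),np.uint8);x,y,w,h=b
    big=cv2.resize(c["image"][y:y+h,x:x+w],None,fx=4,fy=4,interpolation=2)
    B=big[...,0].astype(np.uint8);th,mm=cv2.threshold(B,0,255,cv2.THRESH_OTSU)
    k=max(cv2.findContours(mm,0,1)[0],key=cv2.contourArea).reshape(-1,2);uv=(k+.5)/4-.5+[x,y]
    P=(onplane(c,uv,.018)*1000).astype(np.float32);r=cv2.minAreaRect(P);print(n,th,np.round(r,1) if 0 else r);print(cv2.boxPoints(r).round(1).tolist())
    np.save(f"pics/c_{n}.npy",P)
    # slot: points inside the rectangle, along arm: inner edges
    q=P
    mid=q[:,1]; 
    for y0 in(-150,-165,-180,-195,-210):
        sel=q[np.abs(mid-y0)<1.2];print(y0,np.sort(sel[:,0]).round(1).tolist())
    cv2.imwrite(f"pics/m_{n}.png",mm)
E
```

```text
[ 21  94 244] [ 21  92 246] [ 14 156 190] [ 14 152 200]
[ 19  96 245] [ 19  99 245] [ 19 100 242] [ 12 157 177]
top 117.0 ((567.6173706054688, -200.4681396484375), (155.83724975585938, 146.2622833251953), 85.788818359375)
[[489.0, -272.79998779296875], [634.7999877929688, -283.5], [646.2999877929688, -128.10000610351562], [500.3999938964844, -117.4000015258789]]
-150 [498.1000061035156, 498.1000061035156, 498.1000061035156, 498.1000061035156, 548.2999877929688, 548.2999877929688, 548.2999877929688, 594.0, 594.0, 594.0999755859375, 643.5, 643.5, 643.5, 643.5]
-165 [498.3999938964844, 498.3999938964844, 498.3999938964844, 498.3999938964844, 547.2999877929688, 547.2999877929688, 547.2999877929688, 593.7000122070312, 593.7000122070312, 593.7000122070312, 641.7999877929688, 641.7999877929688, 641.7999877929688, 641.9000244140625]
-180 [498.0, 498.0, 498.1000061035156, 498.1000061035156, 546.9000244140625, 547.0, 547.0, 591.2999877929688, 591.2999877929688, 591.4000244140625, 640.0999755859375, 640.0999755859375, 640.2000122070312, 640.2000122070312]
-195 [495.6000061035156, 495.6000061035
[... 619 characters left out ...]
, -126.19999694824219], [497.70001220703125, -116.0999984741211]]
-150 [496.0, 496.20001220703125, 545.0, 545.2999877929688, 589.5999755859375, 589.7999877929688, 638.5, 638.5999755859375]
-165 [495.1000061035156, 543.7999877929688, 544.0, 588.5999755859375, 589.0, 638.2999877929688, 638.4000244140625]
-180 [493.8999938964844, 494.20001220703125, 542.4000244140625, 542.5999755859375, 587.4000244140625, 587.7000122070312, 637.0999755859375, 637.2000122070312]
-195 [492.6000061035156, 493.0, 541.2999877929688, 541.5, 586.7000122070312, 586.9000244140625, 635.7999877929688, 636.0]
-210 [491.70001220703125, 492.0, 540.7999877929688, 541.0, 585.5999755859375, 634.5999755859375, 634.7000122070312]
```

```bash
cat >> h.py <<'E'
from cell import manip,inverse_kinematics,cams
J0=np.array([.5714,-.1226]);EX=np.array([-.072,-.9974]);EY=np.array([.9974,-.072])
W=lambda x,y:J0+x*EX+y*EY
toj=lambda p:np.array([(np.array(p)-J0)@EX,(np.array(p)-J0)@EY])
def rot(d):  # tool down, jaws across push direction d; the branch that keeps the last joint most central
    best=None
    for sg in(1,-1):
        y=sg*np.array([-d[1],d[0],0]);x=np.array([0,0,-1.]);r=Ro.from_matrix(np.c_[x,y,np.cross(x,y)]).as_rotvec()
        q=inverse_kinematics([.57,-.03,.12],r)
        if q is not None and (best is None or abs(q[5])<best[0]):best=(abs(q[5]),r)
    return best[1]
def push(p,e,gap,back=.045,z=.008,rate=.06,d=None,retreat=.03,up=.11):
    """push plug from centre p to centre e with both tips, gap apart"""
    p,e=np.array(p),np.array(e);d=(e-p)/np.linalg.norm(e-p) if d is None else np.array(d)/np.linalg.norm(d);r=rot(d)
    off=.009+np.sqrt(.017**2-gap**2/4);s=e-d*((e-p)@d+back);f=e-d*off
    manip.move_pose([*s,up],r);manip.set_gripper(gap)
    manip.move_linear([*s,z],.12);manip.move_linear([*f,z],rate);manip.dwell(.15)
    print("force",manip.state()["contact_force"].round(1))
    manip.move_linear([*(f-d*retreat),z],.15);manip.move_linear([*(f-d*retreat),up],.2)
    st=manip.state();print("t",st["clock"],st["tool_pos"].round(3))
def look(n,crop=True):
    c=cams.capture("top");cv2.imwrite(f"pics/{n}.png",cv2.resize(c["image"][170:330,250:450],None,fx=4,fy=4,interpolation=2));return c
E
python3 - <<'E'
from h import *;import pickle
b=(.5742,-.0408);print(toj(b))
print(rot(EX))
push(b,W(.004,0),.020,d=EX,z=.010)
c=look("b1");pickle.dump(c,open("pics/b1.pkl","wb"))
c=cams.capture("side");cv2.imwrite("pics/b1s.png",c["image"]);pickle.dump(c,open("pics/b1s.pkl","wb"))
E
```

```text
[-0.08178892 -0.00309688]
[ 1.26208453  1.17425663 -1.26208453]
force [-0.2 -0.5  0.3]
t 7.9167 [ 0.574 -0.074  0.109]
```

View pics/b1s.png

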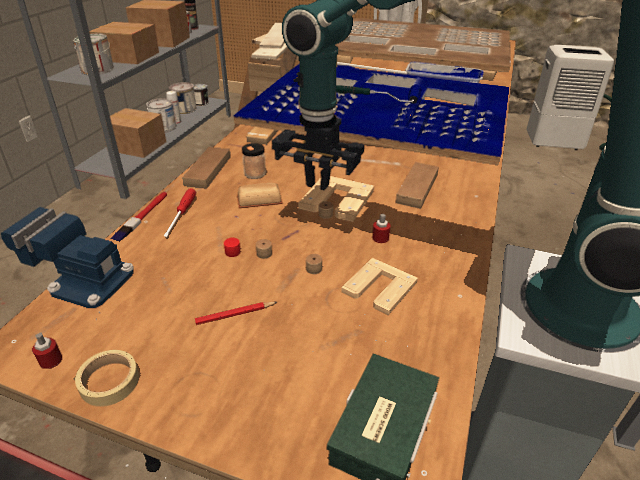

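The side view shows plug b in the mouth, at about (326,207). Next I'll press it in with the fingers shut.

```bash
python3 - <<'E'
from h import *;import pickle
s=pickle.load(open("pics/b1s.pkl","rb"))
print("side guess",toj(onplane(s,[(326,203)],.028)[0]).round(4))
push(W(.004,0),W(.024,0),0.0,d=EX,z=.010,back=.036,retreat=.06)
c=look("b2")
c=cams.capture("side");cv2.imwrite("pics/b2s.png",cv2.resize(c["image"][150:300,220:420],None,fx=4,fy=4,interpolation=2));pickle.dump(c,open("pics/b2s.pkl","wb"))
E
```

```text
side guess [ 0.0105 -0.0001]
force [0.4 0.2 0.4]
t 11.7 [ 0.575 -0.061  0.109]
```

View pics/b2s.png

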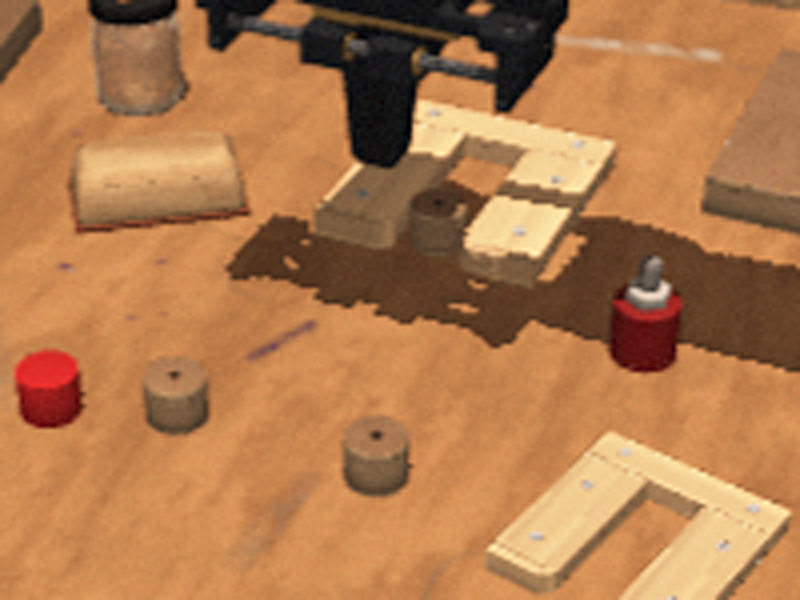

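Plug b is standing inside the mouth, with its hole at crop (438,203). I'll compute its depth and then bring plug c in front of the mouth.

```bash
python3 - <<'E'
from h import *;import pickle
s=pickle.load(open("pics/b2s.pkl","rb"))
print("b",toj(onplane(s,[(329.4,200.5)],.028)[0]+[.0017,0]).round(4))
push((.5275,.0754),W(-.045,0),.020,z=.010,retreat=.03)
c=cams.capture("side");cv2.imwrite("pics/c1s.png",cv2.resize(c["image"][150:300,220:420],None,fx=4,fy=4,interpolation=2));pickle.dump(c,open("pics/c1s.pkl","wb"))
E
```

```text
b [ 0.0241 -0.0016]
force [-1.1 -0.3  0.5]
t 18.3833 [ 0.559 -0.028  0.11 ]
```

View pics/c1s.png

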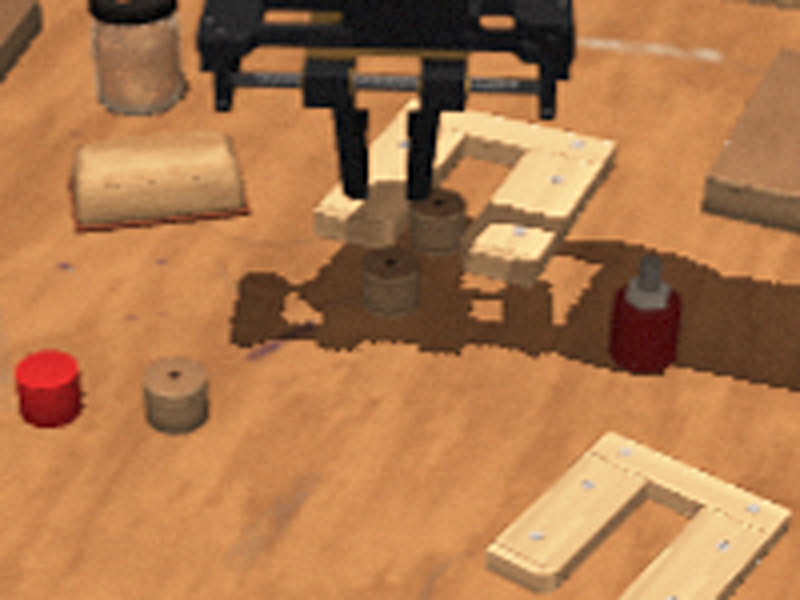

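b is at 24 mm in the slot, as planned. c stands in front of the mouth, with its hole at crop (390,265). Now I'll push c straight in.

```bash
python3 - <<'E'
from h import *;import pickle
s=pickle.load(open("pics/c1s.pkl","rb"))
p=onplane(s,[(317.4,216.1)],.028)[0]+[.0017,0];print("c",toj(p).round(4))
push(W(toj(p)[0],0),W(.004,0),.020,d=EX,z=.010,back=.04)
push(W(.004,0),W(.024,0),0.0,d=EX,z=.010,back=.036,retreat=.06)
c=cams.capture("side");cv2.imwrite("pics/c2s.png",cv2.resize(c["image"][150:300,220:420],None,fx=4,fy=4,interpolation=2));pickle.dump(c,open("pics/c2s.pkl","wb"))
E
```

```text
c [-0.0493 -0.0023]
force [-0.2  0.4 -0.1]
t 22.55 [ 0.574 -0.074  0.11 ]
force [-0.2  1.1  0.6]
t 26.2333 [ 0.575 -0.061  0.109]
```

View pics/c2s.png

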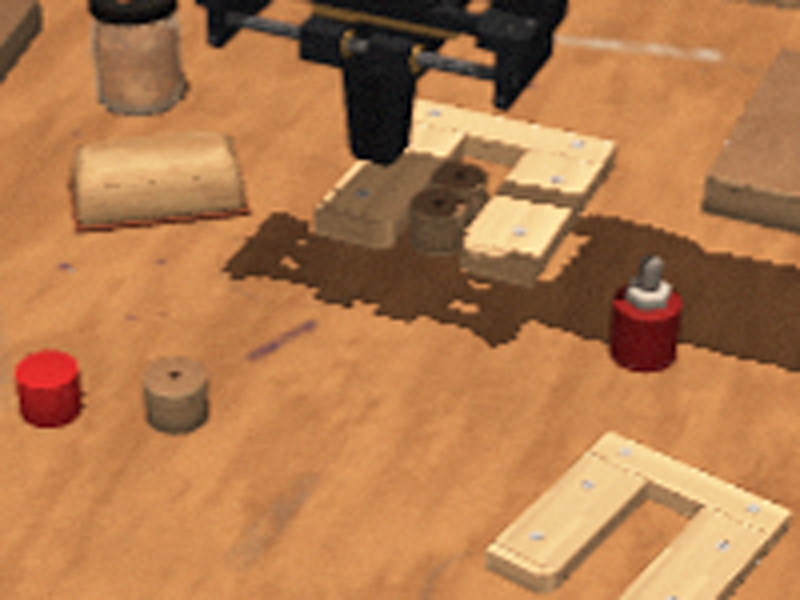

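b and c both stand in the slot, with holes near crop (462,176) and (438,203). Plug a is next.

```bash
python3 - <<'E'
from h import *;import pickle
push((.6466,.0649),W(-.045,0),.020,z=.010,retreat=.03)
c=cams.capture("side");cv2.imwrite("pics/a1s.png",cv2.resize(c["image"][150:300,220:420],None,fx=4,fy=4,interpolation=2));pickle.dump(c,open("pics/a1s.pkl","wb"))
E
```

```text
force [-0.5  0.4  0.5]
t 32.8583 [ 0.598 -0.031  0.109]
```

View pics/a1s.png

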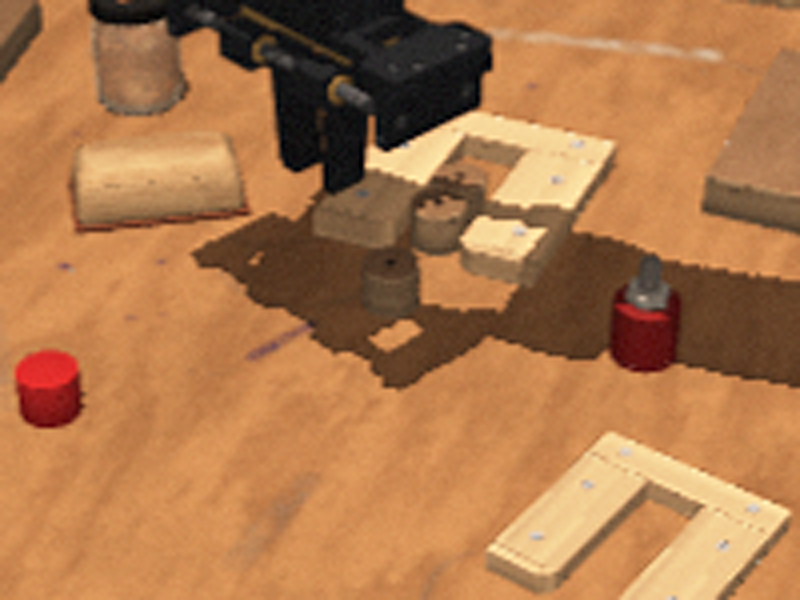

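Plug a is in front of the mouth, with its hole at crop (391,264), the same place c was. I'll push it in the same way, then move the arm clear for a look.

```bash
python3 - <<'E'
from h import *;import pickle
push(W(-.049,0),W(.004,0),.020,d=EX,z=.010,back=.04)
push(W(.004,0),W(.024,0),0.0,d=EX,z=.010,back=.036,retreat=.06)
manip.set_joints([-1.28,0.264,1.604,0,1.274,-0.037]);print(manip.state()["clock"])
t=look("end");s=cams.capture("side");pickle.dump((t,s),open("pics/end.pkl","wb"))
a=cv2.resize(t["image"][210:285,320:440],None,fx=6,fy=6,interpolation=2)[:, :720]
b=cv2.resize(s["image"][165:230,260:380],None,fx=6,fy=6,interpolation=2)[:140*2]
b=cv2.resize(s["image"][170:220,270:390],None,fx=6,fy=6,interpolation=2)
cv2.imwrite("pics/endz.png",cv2.resize(np.vstack([a,b]),None,fx=.8,fy=.8))
E
```

```text
force [0.1 0.6 0.5]
t 37.0583 [ 0.574 -0.074  0.109]
force [-0.1  0.4  0. ]
t 40.7417 [ 0.575 -0.061  0.109]
43.2
```

View pics/endz.png

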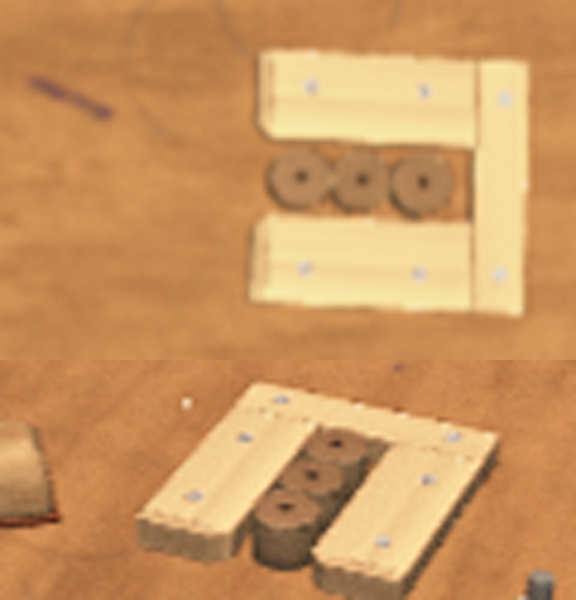

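All three plugs are in the slot. I'll check the numbers, check the bystanders, and hand in if they are good.

```bash
python3 - <<'E'
from h import *;import pickle
from cell import order
t,s=pickle.load(open("pics/end.pkl","rb"));t0=pickle.load(open("pics/top0.pkl","rb"))
g=lambda l,o:[((u+.5)/4.8+o[0]-.5,(v+.5)/4.8+o[1]-.5) for u,v in l]
T=[toj(p-[.0017,0]).round(4) for p in onplane(t,g([(301,177),(363,180),(423,182)],(320,210)),.028)]
S=[toj(p+[.0017,0]).round(4) for p in onplane(s,g([(285,147),(313,116),(337,83)],(270,170)),.028)]
print(T,S)
for n,(x,y,w,h) in dict(block=(350,155,50,52),saw=(348,290,25,23),pencil=(212,205,50,52),offcut=(408,295,82,35)).items():
    d=cv2.phaseCorrelate(*[cv2.cvtColor(c["image"][y:y+h,x:x+w],6).astype(np.float32) for c in(t0,t)]);print(n,"shift px",np.round(d[0],2),round(d[1],2))
if all(.014<p[0]<.12 and abs(p[1])<.015 for p in T+S): order.close_job();print("closed")
E
```

```text
[array([ 0.0246, -0.0009]), array([ 0.0597, -0.0009]), array([ 0.0937, -0.0003])] [array([ 0.0248, -0.0002]), array([ 0.0582, -0.0018]), array([ 0.0941, -0.0008])]
block shift px [0.01 0.  ] 0.96
saw shift px [ 0.55 -0.03] 1.0
pencil shift px [0.04 0.01] 1.0
offcut shift px [ 0.02 -0.01] 0.98
the job is handed in; nothing more can be done
closed
```

All three plugs are in the jig's slot and I handed the job in at about 43 s on the robot's clock. I pushed them in one at a time (b, then c, then a). Two slightly open fingertips brought each one to the mouth, and the shut fingers pressed it the rest of the way in.

Last checks before handing in:
- **Plug positions:** the plugs stand about 25, 59 and 94 mm beyond the mouth, at most 2 mm off the slot's middle line. The top and side views agree within 2 mm. All three look upright, with the arm withdrawn to its start pose.
- **Bystanders:** the sanding block, pencil and offcut show no shift between the first and last top images. The hole saw shows 0.55 px, roughly 1.3 mm; I never knowingly touched it, so this may be a lighting effect, and the limit is 20 mm.
- **Disagreement between cameras:** on the initial plug positions the two cameras differed by a steady 3.4 mm or so in world x. I used the average, and the plugs ended where planned.

No check failed. Handing in gives no verdict, so I have not seen the official result.

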